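# Brush out a covered specimen mould

## Robot

A 6-joint arm with a two-finger parallel gripper is mounted at the origin on the work surface. World frame = base frame: x ahead of the robot, y to its left, z up, the work surface at z = 0. Lengths are in mm, angles in rad, forces in N, time in s.
With the tool pointing down it reaches from about 350 to 775 mm from the base axis. Payload 7.3 kg.
Tool frame: the origin (TCP) lies on the centre line of the jaws, within the pads' length; the fingertips stand 14 mm ahead of it and the grasp point (between the pads) lies 5 mm behind it; z points along the fingers, y is the line along which they close (so a half turn about z gives the same grasp; the last joint's range is limited). The gripper opens to 92 mm and grips with 3 to 60 N. Pads are 19 mm wide; open, the fingers measure 130 mm over their backs; the gripper's body (75 mm by 190 mm) begins 47 mm behind the grasp point.
Start: joints at [-1.476, 0.342, 1.524, -0, 1.275, -0.146], TCP at [125.223, -509.865, 240.741] pointing down, gripper open.
Joint ranges: [-2.53, 2.53], [-0.77, 2.02], [0.04, 2.7], [-1, 4.14], [0.28, 2.66], [-3.11, 3.11]. Speed limits (rad/s): [2.57, 2.57, 3.14, 3.14, 3.14, 3.14].

## Interface

Orientations are given as [roll, pitch, yaw] about the fixed x, y, z axes, in that order (R = Rz(yaw) Ry(pitch) Rx(roll)).
In Python, from plant import get_obs, capture, bot, spot_in, trace, pinpoint gives the robot as it stands.
- The arm moves only by the tool play_rows, never from a script. Its argument "rows" is a list of rows, each a list of 2 entries, a list of its own where there are three numbers: the shift along the world's x, y, z in units of 3 cm (1.0 is 3 cm), then the turn, a rotation vector about the world's x, y, z in units of 8 degrees (1.0 is 8 degrees). A call has 1 to 12 rows; each row shifts and turns the commanded pose from where the row before left it; what a row does not reach is not made up. A row lasts 1/8 s, in which the tool goes at most 62.5 mm and 10.7 degrees, less where a joint would pass 70% of its speed; a pose out of reach is approached as far as the arm can. A call with a number of a shift or a turn outside -1 to 1 is refused whole. A call with a gripper value outside its range is refused whole. "hand" is the opening, from -1 (shut) to 1 (fully open), set as the call begins (left out, the last holds). The fingers move at their own pace and stop on an object; the grip force is fixed at half the most. Time passes only in rows, so rows that do not move let the fingers close. It gives the time, the measured TCP pose, the force, the opening and the grip force at its end, in the units of the state.
- get_obs(): the state, without advancing time (a new reading comes with each control period).
- capture(name): name is "scene" or "top"; returns a dict with "frame" (480x640x3 uint8, red, green, blue), "fov_y" (degrees; the focal length in pixels is half the picture's height over the tangent of half this angle, whatever the lens; pixels are square), "cx", "cy" (the principal point, pixels), "rvec" (rotation vector, rad) and "tvec" (3), from world to camera coordinates, as OpenCV has them. Camera axes: x right, y down, z forward; pixel columns grow to the right and rows downward; lengths in mm; the calibration is good to about 2 mm. A picture is of the moment at which its call begins. There is no depth.
- bot.close_job(): hands the job in; it is judged then, once.
Trained networks look in the newest picture that a camera, given by its name, has taken for a name from the list of things; names that differ only in an ending like _2 or _b are one class to them, and where a whole thing is asked for, a point or a joint stands for the part that bears it (a point fixed in the world has none). Each returns a list of dicts, best first, with "p" (0 to 1); they miss things now and then, are a little off and sometimes report something else, mostly with a low value. They report only what shows in the picture. A call takes as long as a camera call.
- spot_in(query, camera): "at" ([row, column] in pixels, amid what is visible of it).
- trace(query, camera): "mask" (480x640 bool, what is visible of it) and "at" ([row, column] in pixels, amid what is visible of it).
- pinpoint(query, camera): "at" ([row, column] in pixels: a listed point, or the origin of a listed thing).
The state is a dict: "time": time; "joint_positions": joint angles; "dq": joint speeds; "tau": joint torques, N m; "tool_pos": TCP position; "tcp_rot": TCP orientation; "contact_force": force on the tool from outside, world axes, zero at the start; "moment": the same for the moment, N m; "grip_width": finger opening in mm; "finger_force": force on a finger pad.
Only numpy, scipy, OpenCV 4.12 (cv2) and the standard library are available. Lean on these libraries where they do the work, as an engineer would, in place of code of your own. Each camera call takes 0.05 s, during which the arm holds its last target. There are 200 camera calls.

## Task

Clean out the covered steel specimen mould: lift its cover off by the handle and set it down flat on the bench, handle up. With the longer of the two brushes, brush the bore with three full strokes, each one down until the sprung floor somewhere inside gives by about 8 mm (feel for it, and never drive it onto its stop) and then up until about half of the bristle head shows above the rim. Then stand the long brush back in its own pot, bristles down, and let go; set things down rather than dropping them, and leave the short brush, the bottle, the weight and the beaker alone.

Things in the scene. Friction and masses are not known exactly. Their poses are not given: they have to be found in the camera images.
- mould: fixed upright steel tube, bore 58 mm, outside 74 mm, its rim 130 mm above the bench, on a square flange 100 x 100 x 12 mm bolted down on a sheet of paper. Origin: centre of its underside at bench height; z up. Inside is a sprung floor whose height differs each time: its top is 28 to 60 mm above the bench when not pressed.
- mould_mouth (a point): centre of the mould's mouth, 130 mm above its underside
- floor_pad (a joint): travel in m of the sprung floor in the mould: 0 = not pressed, grows as it is pressed down, stop at 0.015; starts to give at about 2 N and adds 0.6 N per mm. It does not tell the floor's height.
- cover: loose steel cover, 0.3 kg, on the mould's mouth: disc 82 mm across and 8 mm thick over a spigot 54 mm across and 6 mm deep that sits in the mouth; on top a strap handle. Origin: centre of the spigot's underside (on the bench it rests on the spigot, origin at z = 0); z up, y along the handle bar.
- cover_grip (a point): middle of the handle bar: round bar 10 mm thick, 60 mm long along the cover's y, its centre 46 mm above the cover's origin and 32 mm above the disc's top
- long_brush: the longer brush, 200 mm, 0.12 kg, standing bristles down in its pot. Origin: centre of the lower end of the bristles; z up along the brush. Stiff round bristle head 48 mm across from 0 to 60 mm (bottom edge rounded to 40 mm across), steel stem 10 mm across to 105 mm, round wooden handle 18 mm across from 105 to 200 mm.
- long_brush_grip (a point): point on the long brush's axis in its handle, 172 mm above its lower end, good to grip
- pot_long: fixed round metal pot in which the long brush stands: outside 68 mm, inside 60 mm, 75 mm high, inner floor 5 mm above its underside. Origin: centre of its underside; z up. The two pots look alike and change places.
- pot_short: the like pot that holds the short brush, same sizes
- short_brush: a shorter brush, 125 mm, same head diameter, standing in the other pot: leave alone. Origin: lower end of the bristles
- sample_bottle: bystander: clear glass sample jar with a dark cap, 48 mm across, 110 mm high. Origin: centre of its underside
- weight: bystander: brass knobbed weight, 60 mm across, 62 mm high. Origin: centre of its underside
- beaker: bystander: white beaker, 70 mm across, 85 mm high. Origin: centre of its underside

How it is judged (in metres and radians):
On the way, in this order (a step that is already met when the one before it is completed fails the run):
1. the cover lies flat on the bench, handle up, let go (height (world z) of cover below 0.006 m and angle between cover's own z axis and vertical below 0.1 rad and linear speed of cover below 0.05 m/s and contact force between the fingers and cover below 0.3 N), for 0.2 s.
2. first stroke down: the long brush presses the mould's sprung floor in by more than 4 mm (horizontal distance between long_brush and mould below 0.02 m and value of joint floor_pad above 0.004 m and z of long_brush in the frame of mould below 0.07 m), for 0.1 s.
3. first stroke up: the long brush's lower end is more than 90 mm above the mould's underside, over the bore (horizontal distance between long_brush and mould below 0.02 m and z of long_brush in the frame of mould above 0.09 m and value of joint floor_pad below 0.002 m).
4. second stroke down: the long brush presses the mould's sprung floor in by more than 4 mm (all of step 2), for 0.1 s.
5. second stroke up: the long brush's lower end is more than 90 mm above the mould's underside, over the bore (all of step 3).
6. third stroke down: the long brush presses the mould's sprung floor in by more than 4 mm (all of step 4), for 0.1 s.
7. third stroke up: the long brush's lower end is more than 90 mm above the mould's underside, over the bore (all of step 5).
At the end, for the whole second after the job is handed in: the long brush stands at rest in its own pot, bristles down (within 15 mm of the pot's axis and 7 mm of its inner floor, lean under 0.2 rad); the cover rests flat on the bench, handle up (underside below 6 mm, tilt under 0.1 rad); nothing presses the mould's floor (height (world z) of cover below 0.006 m and angle between cover's own z axis and vertical below 0.1 rad and linear speed of each of cover, long_brush below 0.05 m/s and horizontal distance between long_brush and pot_long below 0.015 m and z of long_brush in the frame of pot_long below 0.012 m and angle between long_brush's own z axis and vertical below 0.2 rad and value of joint floor_pad below 0.002 m); the robot touches nothing.
It fails at once if the sprung floor is driven onto its stop (more than 14 mm of its 15 mm) (value of joint floor_pad above 0.014 m).
It fails at once if the cover or the long brush is dropped (falls faster than 0.7 m/s out of the fingers) ((linear speed of cover above 0.7 m/s and contact force between the fingers and cover below 0.3 N) or (linear speed of long_brush above 0.7 m/s and contact force between the fingers and long_brush below 0.3 N)).
It fails at once if the short brush, bottle, weight or beaker is moved by more than 25 mm (distance of any of short_brush, sample_bottle, weight, beaker from where it was at the start of the episode above 0.025 m).
It also fails if it takes over 72 s, if anything falls off the work surface, if the arm or the gripper's body presses on something with over 40 N, if the wrist force passes 120 N, or if a joint passes its speed limit or range.

## Working session

There is one attempt and no reset: what is moved stays moved. The work goes in short steps, Python scripts to look and compute and a tool call to move; the robot and the scene stay as the last step left them, time stands still between calls to the robot, and variables do not carry over. Pictures are saved under pics/ and viewed, at most 10 in all, crops included, and the job is handed in when it is done.

Besides the shell and the picture viewer there is one more tool, called after "Emit:" in YAML: its name, and indented under it one key for each argument. play_rows: Moves the arm, as the interface text tells. Shifts and turns lie within -1 to 1; 1 stands for 3 cm of shift or 8 degrees of turn. Its arguments: {"type":"object","properties":{"rows":{"type":"array"},"hand":{"type":"number"}},"required":["rows"]}

```bash
mkdir -p pics; ls; cat > h.py <<'E'
import numpy as np, cv2
from plant import get_obs, capture, bot, spot_in, trace, pinpoint
def cam(c):
    f=240/np.tan(np.radians(c["fov_y"])/2); K=np.array([[f,0,c["cx"]],[0,f,c["cy"]],[0,0,1]])
    R=cv2.Rodrigues(np.array(c["rvec"],float))[0]; return K,R,np.array(c["tvec"],float).ravel()
def ray(c,at):
    K,R,t=cam(c); d=R.T@np.linalg.solve(K,[at[1],at[0],1]); return -R.T@t,d
def onz(c,at,z):
    o,d=ray(c,at); return o+d*(z-o[2])/d[2]
def tri(a,b):
    (o1,d1),(o2,d2)=a,b; s=np.linalg.lstsq(np.c_[d1,-d2],o2-o1,rcond=None)[0]
    p,q=o1+s[0]*d1,o2+s[1]*d2; return (p+q)/2,np.linalg.norm(p-q)
def px(c,P):
    K,R,t=cam(c); q=K@(R@np.array(P,float)+t); return q[1]/q[2],q[0]/q[2]
E
python3 - <<'E'
from h import *
np.set_printoptions(precision=1,suppress=True)
C={n:capture(n) for n in("scene","top")}
for n,c in C.items(): cv2.imwrite(f"pics/{n}0.png",c["frame"][:,:,::-1]); K,R,t=cam(c); print(n,-R.T@t,R[2])
for q in ["mould","mould_mouth","cover","cover_grip","long_brush","long_brush_grip","pot_long","pot_short","short_brush","sample_bottle","weight","beaker"]:
    r={n:pinpoint(q,n)[:2] for n in C}
    print(q,{n:[(np.array(d["at"]),round(d["p"],2)) for d in v] for n,v in r.items()},end=" ")
    if all(r.values()): print(tri(*[ray(C[n],r[n][0]["at"]) for n in C]))
    else: print()
E
```

```text
pics
scene [1410.  -212.9 1143. ] [-0.6  0.2 -0.8]
top [ 377.1   -2.9 1540.6] [ 0.2  0.  -1. ]
mould {'scene': [(array([264.2, 234.1]), 0.92)], 'top': [(array([288.5, 420.8]), 0.64)]} (array([ 518.7, -214. ,    2. ]), np.float64(7.989525536509012))
mould_mouth {'scene': [(array([235.5, 221.7]), 0.74)], 'top': [(array([284.4, 428.7]), 0.68)]} (array([ 515.3, -221. ,  130.7]), np.float64(5.174318707596774))
cover {'scene': [(array([240. , 225.8]), 0.94)], 'top': [(array([285.3, 425.7]), 0.94)]} (array([ 515.5, -215.3,  109.6]), np.float64(1.3759936447501273))
cover_grip {'scene': [(array([227.8, 221.4]), 0.79)], 'top': [(array([281.9, 433.1]), 0.61)]} (array([ 518. , -221.1,  165.2]), np.float64(4.03410001450339))
long_brush {'scene': [(array([245. , 373.8]), 0.88)], 'top': [(array([263.3, 246.1]), 0.77)]} (array([582.3, 209.5,   5.9]), np.float64(21.17125624072623))
long_brush_grip {'scene': [(array([203., 381.]), 0.56), (array([225. , 222.4]), 0.44)], 'top': [(array([257.5, 238.2]), 0.58)]} (array([574.8, 211.2, 175.4]), np.float64(4.241614614399331))
pot_long {'scene': [(array([245.
[... 323 characters left out ...]
cene': [(array([253.3, 310.2]), 0.65)], 'top': [(array([280.2, 329.1]), 0.85)]} (array([542.2,  12.2,  -7.6]), np.float64(2.1350900833755206))
sample_bottle {'scene': [(array([211.4, 443.8]), 0.75), (array([245. , 374.3]), 0.68)], 'top': [(array([288.7, 153.6]), 0.65), (array([258.6, 238.7]), 0.63)]} (array([523.4, 452.9,   6.7]), np.float64(3.504189297645637))
weight {'scene': [(array([270.7, 154.1]), 0.78)], 'top': [(array([308.7, 512.1]), 0.71), (array([265. , 249.5]), 0.54)]} (array([ 466.7, -439.4,   -2.2]), np.float64(7.968381485719037))
beaker {'scene': [(array([324. , 308.9]), 0.7)], 'top': [(array([191.7, 351.6]), 0.98)]} (array([770.4, -53.8,  -8. ]), np.float64(9.873592274551513))
```

```bash
python3 - <<'E'
import cv2,numpy as np
t=cv2.imread("pics/top0.png");s=cv2.imread("pics/scene0.png")
up=lambda a:cv2.resize(a,None,fx=4,fy=4,interpolation=cv2.INTER_CUBIC)
a=up(t[240:315,380:480]);b=up(s[205:280,180:280]);c=up(t[225:300,200:300]);d=up(s[185:260,330:430])
cv2.imwrite("pics/m1.png",np.vstack([np.hstack([a,b]),np.hstack([c,d])]))
E
```

```text
(no output)
```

View pics/top0.png

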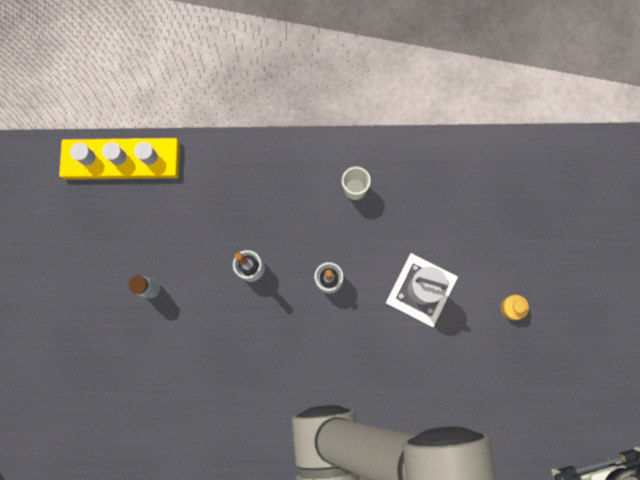

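View pics/m1.png

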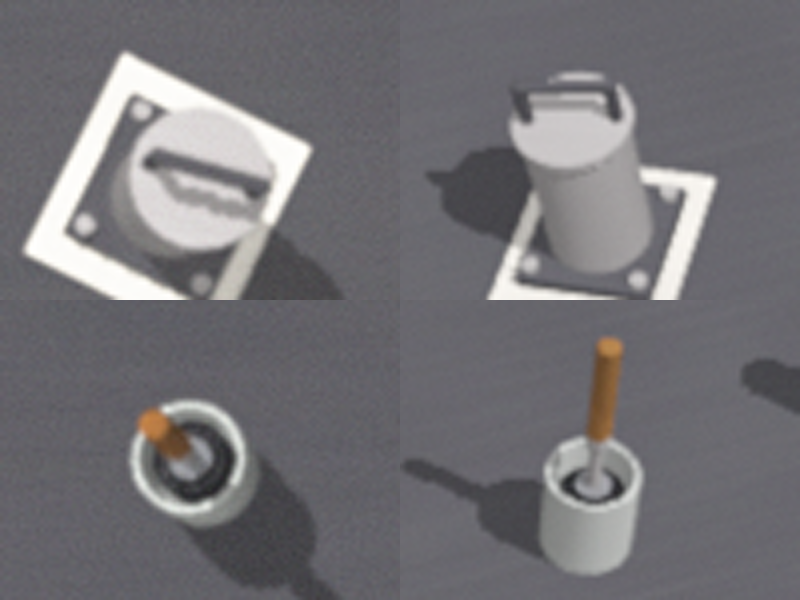

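```bash
python3 - <<'E'
from h import *
np.set_printoptions(precision=1,suppress=True)
C={n:capture(n) for n in("scene","top")}
T=C["top"];S=C["scene"]
a,b=onz(T,(279.3,417.5),170),onz(T,(287,446.2),170); print("bar top",a,b,(a+b)/2,np.linalg.norm(a-b),np.degrees(np.arctan2(*(b-a)[1::-1])))
# scene bar ends
a,b=onz(S,(205+88/4,180+115/4),170),onz(S,(205+85/4,180+217/4),170); print("bar scene",a,b,(a+b)/2,np.linalg.norm(a-b),np.degrees(np.arctan2(*(b-a)[1::-1])))
print("disc",onz(T,(240+175/4,380+203/4),138), onz(S,(205+119/4,180+172/4),138))
print("pot rim",onz(T,(225+(402-300+512-300)/8,247),75),onz(S,(227,378.1),75))
print("brush tip",onz(T,(225+122/4,200+153/4),205),onz(S,(185+47/4,330+210/4),205))
for q in("cover","mould","pot_long","long_brush"):
  for n in C:
    m=trace(q,n)[0]; ys,xs=np.nonzero(m["mask"]); print(q,n,round(m["p"],2),len(ys),xs.min(),xs.max(),ys.min(),ys.max(),xs.mean(),ys.mean())
print(get_obs()["tcp_rot"],get_obs()["grip_width"], get_obs()["time"])
E
```

```text
bar top [ 523.4 -187.8  170. ] [ 505.6 -251.   170. ] [ 514.5 -219.4  170. ] 65.64778426910604 -105.69142438064718
bar scene [ 509.8 -250.4  170. ] [ 528.2 -185.9  170. ] [ 519.  -218.1  170. ] 67.07579314430279 74.13064231223478
disc [ 516.3 -222.   138. ] [ 519.6 -219.6  138. ]
pot rim [573.4 207.7  75. ] [573.5 209.6  75. ]
brush tip [575.6 208.6 205. ] [580.1 208.4 205. ]
cover scene 0.64 651 207 237 224 248 221.80645161290323 235.43010752688173
cover top 0.86 1047 412 447 266 303 429.56160458452723 284.20343839541545
mould scene 0.87 1707 203 256 242 287 230.37141183362624 265.95547744581137
mould top 0.6 1917 387 456 255 325 417.78560250391234 292.6807511737089
pot_long scene 0.65 539 365 389 220 253 376.3376623376623 237.89424860853433
pot_long top 0.8 309 234 263 251 281 249.3915857605178 268.93203883495147
long_brush scene 0.67 327 370 385 195 236 378.8501529051988 218.7584097859327
long_brush top 0.76 403 235 259 253 276 247.37468982630273 264.33250620347394
[3.1 0.  0.2] 91.77070484291475 1.8
```

```bash
python3 -c "
from h import *
o=get_obs();print(np.round(np.degrees(o['tcp_rot']),2),np.round(o['tool_pos'],1),np.round(o['contact_force'],2))"
```

```text
[179.99   0.    13.8 ] [ 125.2 -509.9  240.7] [-0.45  0.36 -0.49]
```

Emit:
play_rows:
  rows:
    - [[0.95, 0.7, 0], [0, 0, 0.55]]
    - [[0.95, 0.7, 0], [0, 0, 0.55]]
    - [[0.95, 0.7, 0], [0, 0, 0.55]]
    - [[0.95, 0.7, 0], [0, 0, 0.55]]
    - [[0.95, 0.7, 0], [0, 0, 0.55]]
    - [[0.95, 0.7, 0], [0, 0, 0.55]]
    - [[0.95, 0.7, 0], [0, 0, 0.55]]
    - [[0.95, 0.7, 0], [0, 0, 0.55]]
    - [[0.95, 0.7, 0], [0, 0, 0.55]]
    - [[0.95, 0.7, 0], [0, 0, 0.55]]
    - [[0.95, 0.7, 0], [0, 0, 0.55]]
    - [[0.95, 0.7, 0], [0, 0, 0.55]]
  hand: 1

```text
time: 3.3
tool_pos: [468.1, -257.1, 240.8]
tcp_rot: [3.141, 0.0, 1.165]
contact_force: [0.8, 0.2, 1.3]
grip_width: 91.5
finger_force: 0.0
```

Emit:
play_rows:
  rows:
    - [[0.8, 0.6, 0], [0, 0, 0.48]]
    - [[0.83, 0.63, 0], [0, 0, 0.48]]
    - [[0, 0, 0], [0, 0, 0]]
    - [[0, 0, -0.8], [0, 0, 0]]
    - [[0, 0, -0.8], [0, 0, 0]]
    - [[0, 0, -0.6], [0, 0, 0]]
    - [[0, 0, -0.33], [0, 0, 0]]
    - [[0, 0, 0], [0, 0, 0]]

```text
time: 4.3
tool_pos: [515.6, -221.2, 164.5]
tcp_rot: [-3.141, -0.0, 1.296]
contact_force: [0.2, 0.6, 0.1]
grip_width: 91.5
finger_force: 0.0
```

Emit:
play_rows:
  rows:
    - [[0, 0, 0], [0, 0, 0]]
    - [[0, 0, 0], [0, 0, 0]]
    - [[0, 0, 0], [0, 0, 0]]
    - [[0, 0, 0], [0, 0, 0]]
    - [[0, 0, 0], [0, 0, 0]]
    - [[0, 0, 0], [0, 0, 0]]
  hand: -1

```text
time: 5.05
tool_pos: [516.1, -221.0, 164.8]
tcp_rot: [3.142, 0.0, 1.296]
contact_force: [-0.5, 0.3, -0.2]
grip_width: 36.2
finger_force: 0.0
```

Emit:
play_rows:
  rows:
    - [[0, 0, 0], [0, 0, 0]]
    - [[0, 0, 0], [0, 0, 0]]
    - [[0, 0, 0], [0, 0, 0]]
    - [[0, 0, 0], [0, 0, 0]]
    - [[0, 0, 0], [0, 0, 0]]

```text
time: 5.68
tool_pos: [516.0, -220.9, 164.8]
tcp_rot: [-3.141, -0.0, 1.296]
contact_force: [0.1, 0.5, -0.4]
grip_width: 8.8
finger_force: 30.0
```

Emit:
play_rows:
  rows:
    - [[0, 0, 0.2], [0, 0, 0]]
    - [[0, 0, 0.4], [0, 0, 0]]
    - [[0, 0, 0.5], [0, 0, 0]]
    - [[0, 0, 0.4], [0, 0, 0]]
    - [[-0.3, 0.4, 0], [0, 0, 0]]
    - [[-0.55, 0.7, 0], [0, 0, 0]]
    - [[-0.6, 0.75, 0], [0, 0, 0]]
    - [[-0.6, 0.75, 0], [0, 0, 0]]
    - [[-0.6, 0.75, 0], [0, 0, 0]]
    - [[-0.6, 0.75, 0], [0, 0, 0]]
    - [[-0.4, 0.5, 0], [0, 0, 0]]
    - [[-0.2, 0.25, 0], [0, 0, 0]]

```text
time: 7.18
tool_pos: [399.9, -74.6, 209.9]
tcp_rot: [3.141, 0.0, 1.297]
contact_force: [0.4, -0.2, -3.5]
grip_width: 9.0
finger_force: 30.0
```

Emit:
play_rows:
  rows:
    - [[0, 0, -0.4], [0, 0, 0]]
    - [[0, 0, -0.7], [0, 0, 0]]
    - [[0, 0, -0.8], [0, 0, 0]]
    - [[0, 0, -0.8], [0, 0, 0]]
    - [[0, 0, -0.8], [0, 0, 0]]
    - [[0, 0, -0.8], [0, 0, 0]]
    - [[0, 0, -0.5], [0, 0, 0]]
    - [[0, 0, -0.3], [0, 0, 0]]
    - [[0, 0, -0.15], [0, 0, 0]]
    - [[0, 0, -0.1], [0, 0, 0]]
    - [[0, 0, 0], [0, 0, 0]]

```text
time: 8.55
tool_pos: [400.8, -75.6, 49.5]
tcp_rot: [3.141, 0.0, 1.296]
contact_force: [-0.4, -0.3, -2.9]
grip_width: 9.0
finger_force: 30.0
```

Emit:
play_rows:
  rows:
    - [[0, 0, -0.06], [0, 0, 0]]
    - [[0, 0, -0.06], [0, 0, 0]]
    - [[0, 0, -0.04], [0, 0, 0]]
    - [[0, 0, 0], [0, 0, 0]]

```text
time: 9.05
tool_pos: [400.6, -75.4, 44.5]
tcp_rot: [-3.142, -0.0, 1.296]
contact_force: [-1.0, -0.7, -2.8]
grip_width: 8.9
finger_force: 30.0
```

Emit:
play_rows:
  rows:
    - [[0, 0, -0.05], [0, 0, 0]]
    - [[0, 0, -0.04], [0, 0, 0]]
    - [[0, 0, 0], [0, 0, 0]]

```text
time: 9.43
tool_pos: [400.5, -75.4, 41.7]
tcp_rot: [-3.141, 0.0, 1.296]
contact_force: [-0.3, 0.5, -1.7]
grip_width: 9.0
finger_force: 30.0
```

Emit:
play_rows:
  rows:
    - [[0, 0, -0.03], [0, 0, 0]]
    - [[0, 0, -0.03], [0, 0, 0]]
    - [[0, 0, 0], [0, 0, 0]]

```text
time: 9.8
tool_pos: [400.7, -75.5, 40.7]
tcp_rot: [3.141, 0.0, 1.296]
contact_force: [-1.6, 0.4, 8.5]
grip_width: 9.1
finger_force: 30.0
```

Touching down (+8.5 N). Release and rise.

Emit:
play_rows:
  rows:
    - [[0, 0, 0], [0, 0, 0]]
    - [[0, 0, 0], [0, 0, 0]]
    - [[0, 0, 0], [0, 0, 0]]
    - [[0, 0, 0], [0, 0, 0]]
    - [[0, 0, 0], [0, 0, 0]]
    - [[0, 0, 0], [0, 0, 0]]
  hand: 0.3

```text
time: 10.55
tool_pos: [400.6, -75.5, 40.0]
tcp_rot: [3.142, 0.0, 1.296]
contact_force: [-0.3, 0.1, -0.2]
grip_width: 58.9
finger_force: 0.0
```

Emit:
play_rows:
  rows:
    - [[0, 0, 0.3], [0, 0, 0]]
    - [[0, 0, 0.6], [0, 0, 0]]
    - [[0, 0, 0.9], [0, 0, 0]]
    - [[0, 0, 1], [0, 0, 0]]
    - [[0, 0, 1], [0, 0, 0]]
    - [[0, 0, 1], [0, 0, 0]]
    - [[0, 0, 1], [0, 0, 0]]
    - [[0, 0, 1], [0, 0, 0]]
    - [[0, 0, 0.8], [0, 0, 0]]
    - [[0, 0, 0.3], [0, 0, 0]]
    - [[0, 0, 0], [0, 0, 0]]

```text
time: 11.92
tool_pos: [400.5, -75.4, 277.2]
tcp_rot: [3.141, 0.0, 1.296]
contact_force: [-0.3, -0.2, -1.0]
grip_width: 59.6
finger_force: 0.0
```

```bash
python3 - <<'E'
from h import *
np.set_printoptions(precision=1,suppress=True)
C={n:capture(n) for n in("scene","top")}
for n,c in C.items(): cv2.imwrite(f"pics/{n}1.png",c["frame"][:,:,::-1])
up=lambda a:cv2.resize(a,(400,300),interpolation=cv2.INTER_CUBIC)
def crop(c,P):
    r,k=[int(v) for v in px(c,P)]; print(r-37,k-50); return up(c["frame"][r-37:r+38,k-50:k+50,::-1])
m=(517,-220,100); k=(400,-75,20)
cv2.imwrite("pics/m2.png",np.vstack([np.hstack([crop(C["top"],m),crop(C["scene"],m)]),np.hstack([crop(C["top"],k),crop(C["scene"],k)])]))
for q in("mould_mouth","mould"):
    r=[pinpoint(q,n) for n in C]; print(q,[(v[0]["at"],v[0]["p"]) for v in r if v]); print(onz(C["top"],r[1][0]["at"],130 if "_" in q else 0),onz(C["scene"],r[0][0]["at"],130 if "_" in q else 0))
E
```

```text
248 377
206 175
299 314
182 219
mould_mouth [([237.4, 224.8], 0.9), ([285.8, 426.3], 0.76)]
[ 512.5 -212.9  130. ] [ 523.2 -216.8  130. ]
mould [([253.9, 311.9], 0.69), ([288.9, 421.7], 0.81)]
[ 517.3 -220.5    0. ] [551.9  15.8   0. ]
```

View pics/m2.png

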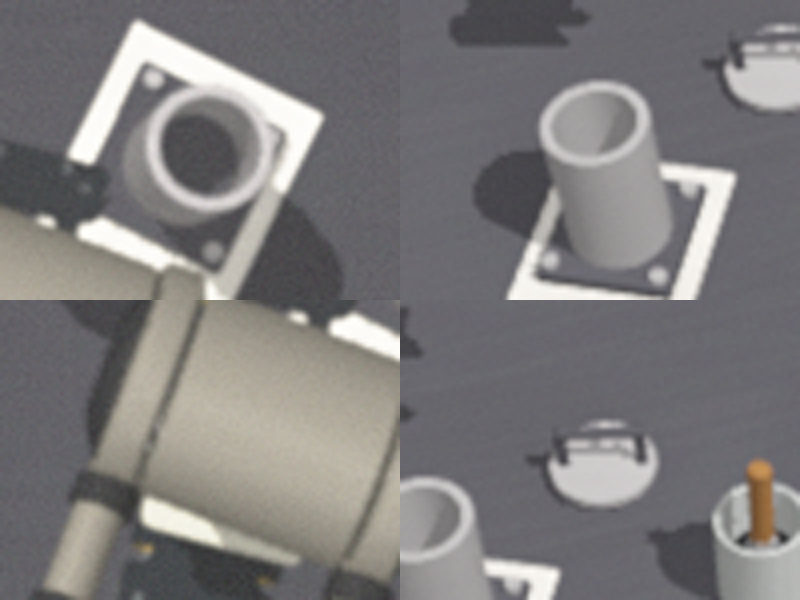

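```bash
python3 - <<'E'
from h import *
from scipy.optimize import least_squares
np.set_printoptions(precision=1,suppress=True)
C={n:capture(n) for n in("scene","top")}
th=np.linspace(0,2*np.pi,120)
def box(c,x,y,z,r):
    P=np.array([px(c,(x+r*np.cos(t),y+r*np.sin(t),z)) for t in th]); return np.r_[P.min(0),P.max(0)]
f=lambda a,o,k:np.array([ (a[0]+.5)/4-.5+o[0],(a[1]+.5)/4-.5+o[1],(a[2]+.5)/4-.5+o[0],(a[3]+.5)/4-.5+o[1]])
def fit(c,b,z,r,g):
    s=least_squares(lambda p:box(c,*p,z,r)-b,g); return s.x,s.fun
print(fit(C["top"],f((85,147,213,275),(248,377),0),130,37,(517,-220)))
print(fit(C["scene"],f((81,140,167,250),(206,175),0),130,37,(517,-220)))
print(fit(C["top"],f((101,131,212,246),(225,200),0),75,34,(573,208)))
print(fit(C["scene"],f((137,143,203,242),(185,330),0),75,34,(573,208)))
E
```

```text
(array([ 514.7, -220. ]), array([-0.1, -0.2,  0.1,  0.2]))
(array([ 518.7, -219.8]), array([ 0.2, -0.1, -0.2,  0.1]))
(array([574.8, 208.3]), array([-0.1,  0.3,  0.1, -0.3]))
(array([573.1, 208.6]), array([-0.7,  0.5,  0.7, -0.5]))
```

Emit:
play_rows:
  rows:
    - [[0.3, 0.5, 0], [0, 0, 0]]
    - [[0.55, 0.9, 0], [0, 0, 0]]
    - [[0.6, 0.96, 0], [0, 0, 0]]
    - [[0.6, 0.96, 0], [0, 0, 0]]
    - [[0.6, 0.96, 0], [0, 0, 0]]
    - [[0.6, 0.96, 0], [0, 0, 0]]
    - [[0.6, 0.96, 0], [0, 0, 0]]
    - [[0.6, 0.96, 0], [0, 0, 0]]
    - [[0.6, 0.96, 0], [0, 0, 0]]
    - [[0.5, 0.85, 0], [0, 0, 0]]
    - [[0.3, 0.5, 0], [0, 0, 0]]
    - [[0, 0, 0], [0, 0, 0]]

```text
time: 13.82
tool_pos: [576.2, 209.4, 276.1]
tcp_rot: [-3.141, 0.001, 1.298]
contact_force: [0.3, -0.9, 0.5]
grip_width: 59.8
finger_force: 0.0
```

Emit:
play_rows:
  rows:
    - [[0, 0, -0.4], [0, 0, 0]]
    - [[0, 0, -0.6], [0, 0, 0]]
    - [[0, 0, -0.7], [0, 0, 0]]
    - [[0, 0, -0.7], [0, 0, 0]]
    - [[0, 0, -0.6], [0, 0, 0]]
    - [[0, 0, -0.4], [0, 0, 0]]
    - [[0, 0, -0.1], [0, 0, 0]]
    - [[0, 0, 0], [0, 0, 0]]

```text
time: 14.82
tool_pos: [576.2, 208.5, 172.3]
tcp_rot: [3.141, -0.0, 1.296]
contact_force: [0.5, -0.0, -0.4]
grip_width: 59.5
finger_force: 0.0
```

Emit:
play_rows:
  rows:
    - [[0, 0, 0], [0, 0, 0]]
    - [[0, 0, 0], [0, 0, 0]]
    - [[0, 0, 0], [0, 0, 0]]
    - [[0, 0, 0], [0, 0, 0]]
    - [[0, 0, 0], [0, 0, 0]]
    - [[0, 0, 0], [0, 0, 0]]
    - [[0, 0, 0], [0, 0, 0]]
  hand: -1

```text
time: 15.7
tool_pos: [576.1, 208.7, 172.0]
tcp_rot: [-3.142, 0.0, 1.296]
contact_force: [-0.2, -0.6, 0.3]
grip_width: 17.5
finger_force: 30.0
```

Emit:
play_rows:
  rows:
    - [[0, 0, 0.15], [0, 0, 0]]
    - [[0, 0, 0.3], [0, 0, 0]]
    - [[0, 0, 0.5], [0, 0, 0]]
    - [[0, 0, 0.7], [0, 0, 0]]
    - [[0, 0, 0.8], [0, 0, 0]]
    - [[0, 0, 0.8], [0, 0, 0]]
    - [[0, 0, 0.8], [0, 0, 0]]
    - [[0, 0, 0.7], [0, 0, 0]]
    - [[0, 0, 0.4], [0, 0, 0]]
    - [[0, 0, 0.2], [0, 0, 0]]
    - [[0, 0, 0], [0, 0, 0]]

```text
time: 17.08
tool_pos: [576.1, 208.6, 332.5]
tcp_rot: [3.142, 0.0, 1.296]
contact_force: [-0.1, -0.5, -1.6]
grip_width: 17.6
finger_force: 30.0
```

```bash
python3 - <<'E'
from h import *
C={n:capture(n) for n in("scene","top")}
ims=[]
for n,c in C.items():
    r,k=[int(v) for v in px(c,(576,208.5,210))]; im=c["frame"][r-50:r+50,k-50:k+50,::-1].copy(); im=cv2.resize(im,(400,400),interpolation=cv2.INTER_CUBIC)
    for z in (164,224,269,290):
        a=px(c,(576,208.5,z)); cv2.circle(im,(int((a[1]-k+50.5)*4),int((a[0]-r+50.5)*4)),3,(0,255,0),-1)
    ims.append(im)
cv2.imwrite("pics/m3.png",np.hstack(ims))
print(get_obs()["contact_force"],get_obs()["tool_pos"])
E
```

```text
[ 0.533424    0.21759367 -1.04265019] [575.89963496 208.58851809 331.69851725]
```

View pics/m3.png

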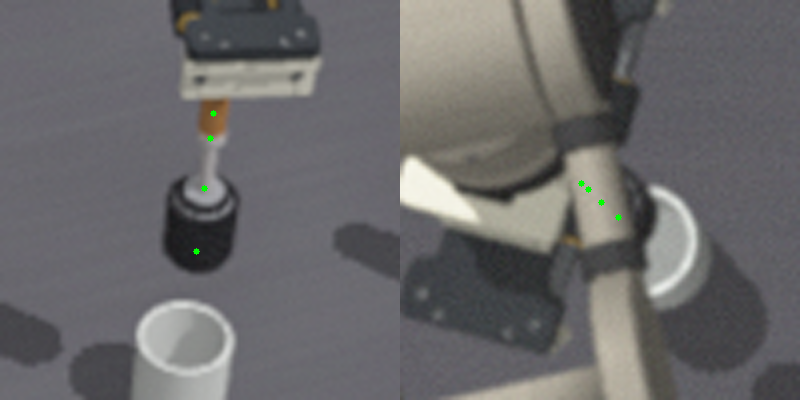

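Emit:
play_rows:
  rows:
    - [[-0.13, -0.25, 0], [0, 0, 0]]
    - [[-0.13, -0.6, 0], [0, 0, 0]]
    - [[-0.13, -0.9, 0], [0, 0, 0]]
    - [[-0.13, -1, 0], [0, 0, 0]]
    - [[-0.13, -1, 0], [0, 0, 0]]
    - [[-0.13, -1, 0], [0, 0, 0]]
    - [[-0.13, -1, 0], [0, 0, 0]]
    - [[-0.13, -1, 0], [0, 0, 0]]
    - [[-0.13, -1, 0], [0, 0, 0]]
    - [[-0.13, -1, 0], [0, 0, 0]]
    - [[-0.13, -1, 0], [0, 0, 0]]
    - [[-0.13, -1, 0], [0, 0, 0]]

```text
time: 18.68
tool_pos: [528.2, -115.7, 332.6]
tcp_rot: [3.141, 0.0, 1.296]
contact_force: [0.5, 0.7, -0.5]
grip_width: 17.5
finger_force: 30.0
```

Emit:
play_rows:
  rows:
    - [[-0.13, -1, 0], [0, 0, 0]]
    - [[-0.13, -1, 0], [0, 0, 0]]
    - [[-0.1, -0.8, 0], [0, 0, 0]]
    - [[-0.05, -0.5, 0], [0, 0, 0]]
    - [[0, -0.23, 0], [0, 0, 0]]
    - [[0, 0, 0], [0, 0, 0]]
    - [[0, 0, 0], [0, 0, 0]]

```text
time: 19.55
tool_pos: [517.1, -219.1, 332.6]
tcp_rot: [3.142, -0.0, 1.297]
contact_force: [-0.2, 0.4, -1.2]
grip_width: 17.6
finger_force: 30.0
```

```bash
python3 - <<'E'
from h import *
C={n:capture(n) for n in("scene","top")}
c=C["scene"]; o=get_obs(); p=o["tool_pos"]; print(p,o["contact_force"],o["time"])
r,k=[int(v) for v in px(c,(517,-220,160))]; im=c["frame"][r-50:r+50,k-50:k+50,::-1].copy(); im=cv2.resize(im,(600,600),interpolation=cv2.INTER_CUBIC)
for P in [(p[0],p[1],z) for z in(164,224,269)]+[(517+37*np.cos(t),-220+37*np.sin(t),130) for t in np.arange(0,6.3,.4)]+[(517,-220,130)]:
    a=px(c,P); cv2.circle(im,(int((a[1]-k+50.5)*6),int((a[0]-r+50.5)*6)),2,(0,255,0),-1)
cv2.imwrite("pics/m4.png",im)
E
```

```text
[ 517.18543378 -219.06115338  332.62149732] [-0.19870081 -0.27300441 -1.10168286] 19.65
```

View pics/m4.png

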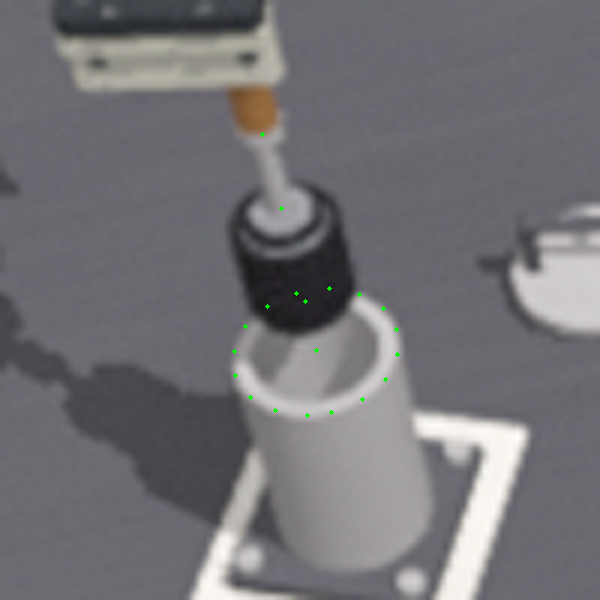

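Emit:
play_rows:
  rows:
    - [[0, 0, -0.3], [0, 0, 0]]
    - [[0, 0, -0.4], [0, 0, 0]]
    - [[0, 0, -0.4], [0, 0, 0]]
    - [[0, 0, -0.4], [0, 0, 0]]
    - [[0, 0, -0.2], [0, 0, 0]]
    - [[0, 0, 0], [0, 0, 0]]

```text
time: 20.4
tool_pos: [516.9, -219.7, 281.0]
tcp_rot: [-3.141, -0.0, 1.296]
contact_force: [-0.1, 0.3, -1.7]
grip_width: 17.7
finger_force: 30.0
```

Emit:
play_rows:
  rows:
    - [[0, 0, -0.3], [0, 0, 0]]
    - [[0, 0, -0.4], [0, 0, 0]]
    - [[0, 0, -0.4], [0, 0, 0]]
    - [[0, 0, -0.3], [0, 0, 0]]
    - [[0, 0, -0.2], [0, 0, 0]]
    - [[0, 0, 0], [0, 0, 0]]

```text
time: 21.15
tool_pos: [516.9, -219.7, 233.1]
tcp_rot: [-3.141, -0.0, 1.296]
contact_force: [0.3, 0.3, -0.2]
grip_width: 17.3
finger_force: 30.0
```

Emit:
play_rows:
  rows:
    - [[0, 0, -0.08], [0, 0, 0]]
    - [[0, 0, -0.08], [0, 0, 0]]
    - [[0, 0, -0.08], [0, 0, 0]]
    - [[0, 0, 0], [0, 0, 0]]

```text
time: 21.65
tool_pos: [517.1, -219.8, 226.4]
tcp_rot: [3.141, 0.0, 1.296]
contact_force: [0.1, 0.7, 0.3]
grip_width: 17.4
finger_force: 30.0
```

```bash
python3 -c "
from h import *
print(np.round([get_obs()['contact_force'][2] for _ in range(8)],2))"
```

```text
[0.28 0.28 0.28 0.28 0.28 0.28 0.28 0.28]
```

Emit:
play_rows:
  rows:
    - [[0, 0, -0.05], [0, 0, 0]]
    - [[0, 0, -0.05], [0, 0, 0]]
    - [[0, 0, 0], [0, 0, 0]]

```text
time: 22.02
tool_pos: [517.1, -219.8, 223.5]
tcp_rot: [3.141, 0.0, 1.296]
contact_force: [-0.6, -0.3, 2.3]
grip_width: 17.6
finger_force: 30.0
```

Emit:
play_rows:
  rows:
    - [[0, 0, 0], [0, 0, 0]]

```text
time: 22.15
tool_pos: [517.1, -219.8, 223.5]
tcp_rot: [3.141, 0.0, 1.296]
contact_force: [-0.4, -0.0, 2.2]
grip_width: 17.6
finger_force: 30.0
```

Emit:
play_rows:
  rows:
    - [[0, 0, -0.05], [0, 0, 0]]
    - [[0, 0, -0.05], [0, 0, 0]]
    - [[0, 0, 0], [0, 0, 0]]

```text
time: 22.52
tool_pos: [517.1, -219.8, 220.4]
tcp_rot: [3.141, 0.0, 1.296]
contact_force: [-0.1, 1.7, 4.5]
grip_width: 17.2
finger_force: 30.0
```

Emit:
play_rows:
  rows:
    - [[0, 0, 0], [0, 0, 0]]

```text
time: 22.65
tool_pos: [517.1, -219.8, 220.5]
tcp_rot: [3.141, 0.0, 1.296]
contact_force: [-0.4, -0.2, 4.3]
grip_width: 17.4
finger_force: 30.0
```

Emit:
play_rows:
  rows:
    - [[0, 0, -0.04], [0, 0, 0]]
    - [[0, 0, -0.03], [0, 0, 0]]
    - [[0, 0, 0], [0, 0, 0]]
    - [[0, 0, 0], [0, 0, 0]]

```text
time: 23.15
tool_pos: [517.1, -219.8, 218.4]
tcp_rot: [3.141, 0.0, 1.296]
contact_force: [-0.6, 0.2, 4.7]
grip_width: 17.2
finger_force: 30.0
```

Emit:
play_rows:
  rows:
    - [[0, 0, 0.25], [0, 0, 0]]
    - [[0, 0, 0.4], [0, 0, 0]]
    - [[0, 0, 0.4], [0, 0, 0]]
    - [[0, 0, 0.4], [0, 0, 0]]
    - [[0, 0, 0.2], [0, 0, 0]]
    - [[0, 0, 0], [0, 0, 0]]
    - [[0, 0, 0], [0, 0, 0]]

```text
time: 24.02
tool_pos: [516.8, -219.6, 267.3]
tcp_rot: [-3.141, -0.0, 1.296]
contact_force: [0.0, 0.0, -1.4]
grip_width: 17.5
finger_force: 30.0
```

Emit:
play_rows:
  rows:
    - [[0, 0, -0.25], [0, 0, 0]]
    - [[0, 0, -0.35], [0, 0, 0]]
    - [[0, 0, -0.35], [0, 0, 0]]
    - [[0, 0, -0.3], [0, 0, 0]]
    - [[0, 0, -0.2], [0, 0, 0]]
    - [[0, 0, -0.1], [0, 0, 0]]
    - [[0, 0, -0.1], [0, 0, 0]]
    - [[0, 0, 0], [0, 0, 0]]
    - [[0, 0, 0], [0, 0, 0]]

```text
time: 25.15
tool_pos: [517.0, -219.8, 218.8]
tcp_rot: [3.141, 0.0, 1.296]
contact_force: [-3.3, 0.9, 4.5]
grip_width: 17.6
finger_force: 30.0
```

Emit:
play_rows:
  rows:
    - [[0, 0, 0.25], [0, 0, 0]]
    - [[0, 0, 0.4], [0, 0, 0]]
    - [[0, 0, 0.4], [0, 0, 0]]
    - [[0, 0, 0.4], [0, 0, 0]]
    - [[0, 0, 0.2], [0, 0, 0]]
    - [[0, 0, 0], [0, 0, 0]]
    - [[0, 0, 0], [0, 0, 0]]

```text
time: 26.02
tool_pos: [516.8, -219.7, 267.3]
tcp_rot: [-3.141, -0.0, 1.296]
contact_force: [0.6, 0.1, 0.0]
grip_width: 17.6
finger_force: 30.0
```

Emit:
play_rows:
  rows:
    - [[0, 0, -0.25], [0, 0, 0]]
    - [[0, 0, -0.35], [0, 0, 0]]
    - [[0, 0, -0.35], [0, 0, 0]]
    - [[0, 0, -0.3], [0, 0, 0]]
    - [[0, 0, -0.2], [0, 0, 0]]
    - [[0, 0, -0.1], [0, 0, 0]]
    - [[0, 0, -0.1], [0, 0, 0]]
    - [[0, 0, 0], [0, 0, 0]]
    - [[0, 0, 0], [0, 0, 0]]

```text
time: 27.15
tool_pos: [517.0, -219.8, 218.8]
tcp_rot: [3.141, 0.0, 1.296]
contact_force: [-1.2, 2.2, 6.2]
grip_width: 17.6
finger_force: 30.0
```

Emit:
play_rows:
  rows:
    - [[0, 0, 0.25], [0, 0, 0]]
    - [[0, 0, 0.4], [0, 0, 0]]
    - [[0, 0, 0.4], [0, 0, 0]]
    - [[0, 0, 0.4], [0, 0, 0]]
    - [[0, 0, 0.2], [0, 0, 0]]
    - [[0, 0, 0], [0, 0, 0]]
    - [[0, 0, 0], [0, 0, 0]]

```text
time: 28.02
tool_pos: [516.8, -219.7, 267.3]
tcp_rot: [-3.141, -0.0, 1.296]
contact_force: [-0.7, 0.0, -1.2]
grip_width: 17.5
finger_force: 30.0
```

Emit:
play_rows:
  rows:
    - [[0, 0, 0.3], [0, 0, 0]]
    - [[0, 0, 0.5], [0, 0, 0]]
    - [[0, 0, 0.6], [0, 0, 0]]
    - [[0, 0, 0.5], [0, 0, 0]]
    - [[0, 0, 0.27], [0, 0, 0]]
    - [[0.13, 0.25, 0], [0, 0, 0]]
    - [[0.13, 0.6, 0], [0, 0, 0]]
    - [[0.13, 0.9, 0], [0, 0, 0]]
    - [[0.13, 1, 0], [0, 0, 0]]
    - [[0.13, 1, 0], [0, 0, 0]]
    - [[0.13, 1, 0], [0, 0, 0]]
    - [[0.13, 1, 0], [0, 0, 0]]

```text
time: 29.52
tool_pos: [544.0, -44.8, 332.2]
tcp_rot: [-3.14, -0.0, 1.297]
contact_force: [-0.5, -0.3, -1.9]
grip_width: 17.1
finger_force: 30.0
```

Emit:
play_rows:
  rows:
    - [[0.13, 1, 0], [0, 0, 0]]
    - [[0.13, 1, 0], [0, 0, 0]]
    - [[0.13, 1, 0], [0, 0, 0]]
    - [[0.13, 1, 0], [0, 0, 0]]
    - [[0.13, 1, 0], [0, 0, 0]]
    - [[0.13, 1, 0], [0, 0, 0]]
    - [[0.13, 1, 0], [0, 0, 0]]
    - [[0.12, 0.8, 0], [0, 0, 0]]
    - [[0, 0.5, 0], [0, 0, 0]]
    - [[0, 0.22, 0], [0, 0, 0]]
    - [[0, 0, 0], [0, 0, 0]]
    - [[0, 0, 0], [0, 0, 0]]

```text
time: 31.02
tool_pos: [575.2, 207.6, 332.9]
tcp_rot: [3.141, 0.0, 1.296]
contact_force: [-0.2, 0.7, -1.2]
grip_width: 17.4
finger_force: 30.0
```

Emit:
play_rows:
  rows:
    - [[0, 0.03, -0.3], [0, 0, 0]]
    - [[0, 0, -0.6], [0, 0, 0]]
    - [[0, 0, -0.7], [0, 0, 0]]
    - [[0, 0, -0.6], [0, 0, 0]]
    - [[0, 0, -0.5], [0, 0, 0]]
    - [[0, 0, -0.5], [0, 0, 0]]
    - [[0, 0, -0.5], [0, 0, 0]]
    - [[0, 0, -0.5], [0, 0, 0]]
    - [[0, 0, -0.4], [0, 0, 0]]
    - [[0, 0, -0.3], [0, 0, 0]]
    - [[0, 0, -0.15], [0, 0, 0]]
    - [[0, 0, 0], [0, 0, 0]]

```text
time: 32.52
tool_pos: [575.2, 209.2, 181.3]
tcp_rot: [3.142, 0.0, 1.296]
contact_force: [0.5, -0.2, -0.2]
grip_width: 17.5
finger_force: 30.0
```

Emit:
play_rows:
  rows:
    - [[0, 0, -0.08], [0, 0, 0]]
    - [[0, 0, -0.06], [0, 0, 0]]
    - [[0, 0, -0.04], [0, 0, 0]]
    - [[0, 0, 0], [0, 0, 0]]

```text
time: 33.02
tool_pos: [575.2, 209.2, 175.9]
tcp_rot: [3.142, 0.0, 1.296]
contact_force: [0.1, 0.8, -0.7]
grip_width: 17.1
finger_force: 30.0
```

Emit:
play_rows:
  rows:
    - [[0, 0, -0.05], [0, 0, 0]]
    - [[0, 0, -0.04], [0, 0, 0]]
    - [[0, 0, 0], [0, 0, 0]]

```text
time: 33.4
tool_pos: [575.2, 209.2, 173.1]
tcp_rot: [-3.141, 0.0, 1.296]
contact_force: [0.3, 0.2, -1.7]
grip_width: 17.5
finger_force: 30.0
```

Emit:
play_rows:
  rows:
    - [[0, 0, -0.03], [0, 0, 0]]
    - [[0, 0, 0], [0, 0, 0]]

```text
time: 33.65
tool_pos: [575.2, 209.2, 172.3]
tcp_rot: [-3.142, 0.0, 1.296]
contact_force: [0.7, 0.6, -0.9]
grip_width: 17.3
finger_force: 30.0
```

Emit:
play_rows:
  rows:
    - [[0, 0, -0.03], [0, 0, 0]]
    - [[0, 0, 0], [0, 0, 0]]

```text
time: 33.9
tool_pos: [575.4, 209.3, 172.0]
tcp_rot: [3.141, -0.0, 1.296]
contact_force: [-0.6, 0.6, 3.2]
grip_width: 17.5
finger_force: 30.0
```

Seated (+3 N). Release, then rise clear.

Emit:
play_rows:
  rows:
    - [[0, 0, 0], [0, 0, 0]]
    - [[0, 0, 0], [0, 0, 0]]
    - [[0, 0, 0], [0, 0, 0]]
    - [[0, 0, 0], [0, 0, 0]]
    - [[0, 0, 0], [0, 0, 0]]
    - [[0, 0, 0], [0, 0, 0]]
  hand: 0.3

```text
time: 34.65
tool_pos: [575.2, 209.2, 171.4]
tcp_rot: [3.141, 0.0, 1.296]
contact_force: [-0.1, 0.2, 0.2]
grip_width: 59.4
finger_force: 0.0
```

Emit:
play_rows:
  rows:
    - [[0, 0, 0.3], [0, 0, 0]]
    - [[0, 0, 0.6], [0, 0, 0]]
    - [[0, 0, 0.8], [0, 0, 0]]
    - [[0, 0, 0.9], [0, 0, 0]]
    - [[0, 0, 0.9], [0, 0, 0]]
    - [[0, 0, 0.5], [0, 0, 0]]
    - [[0, 0, 0.2], [0, 0, 0]]
    - [[0, 0, 0], [0, 0, 0]]
    - [[0, 0, 0], [0, 0, 0]]

```text
time: 35.78
tool_pos: [574.9, 209.2, 296.3]
tcp_rot: [-3.14, 0.001, 1.296]
contact_force: [0.1, -0.2, 0.0]
grip_width: 59.5
finger_force: 0.0
```

```bash
python3 - <<'E'
from h import *
c=capture("scene"); cv2.imwrite("pics/end.png",cv2.resize(c["frame"][150:310,180:420,::-1],(720,480),interpolation=cv2.INTER_CUBIC))
E
```

```text
(no output)
```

View pics/end.png

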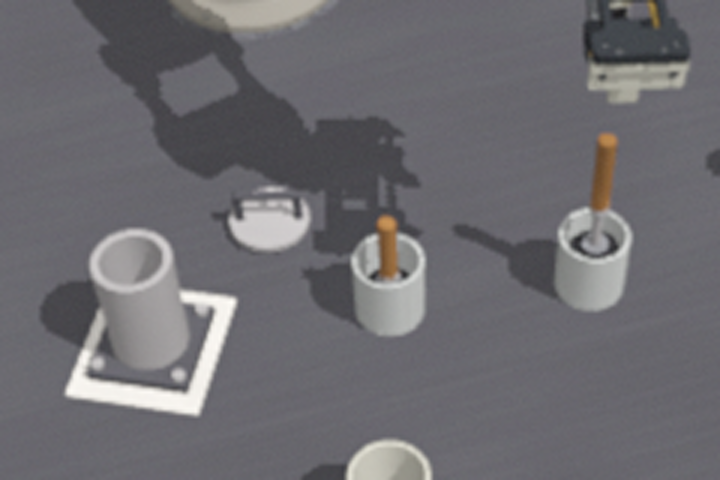

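The long brush stands upright in its pot at (605,220), the cover lies flat at (270,218), and the gripper is clear.

```bash
python3 -c "
from plant import bot; print(bot.close_job())"
```

```text
the job is handed in; nothing more can be done
None
```

The job is handed in, with no verdict returned: the cover lies flat on the bench, the bore got three strokes with the floor pressed about 7–8 mm each time (estimated from force and tool height), and the long brush stands back in its own pot with the gripper clear.

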